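# Sort ratchet clamps: open ones into the drawer, locked ones onto the tray

### The arm

A 7-joint arm with a two-finger parallel gripper is mounted at the origin on a cart in front of the work surface, level with it; the furniture and walls round the work are solid. World frame = base frame: x ahead of the robot, y to its left, z up, the work surface at z = 0. Lengths are in m, angles in degrees, forces in N, time in s.
With the tool pointing down it reaches from about 0.425 to 0.95 m from the base axis. Payload 4.7 kg.
Tool frame: the origin (TCP) lies at the centre of the arm's flange, where the gripper is bolted on; the fingertips stand 182 mm ahead of it and the grasp point (between the pads) lies 164 mm ahead of it; z points along the fingers, y is the line along which they close (so a half turn about z gives the same grasp; the last joint's range is limited). The gripper opens to 87 mm and grips with 3 to 60 N. Pads are 19 mm wide; open, the fingers measure 117 mm over their backs; the gripper's body (75 mm by 190 mm) begins 51 mm behind the grasp point.
Start: joints at [66.583, 26.849, -2.785, 87.806, 1.381, 65.374, -4.715], TCP at [0.25, -0.627, 0.405] pointing down, gripper open.
Joint ranges: [-148.3, 148.3], [-19.14, 114.17], [-79.39, 73.82], [5.75, 140.21], [-59.74, 239.74], [12.07, 113.84], [-152.46, 152.46]. Speed limits (degrees/s): [147.25, 147.25, 180, 180, 180, 180, 180].

### API

Orientations are given as [roll, pitch, yaw] about the fixed x, y, z axes, in that order (R = Rz(yaw) Ry(pitch) Rx(roll)).
In Python, from station import ctrl gives the robot as it stands.
- The arm moves only by the shell command python3 drive.py FILE [FORCE], which reads ROWS from the file FILE. ROWS is a JSON object whose key "motion" holds a list of rows, 1 to 5 of them, each of 7 numbers: dx, dy, dz in mm, then a rotation vector rx, ry, rz in degrees, then the finger opening in m; each row is the pose to reach, as a shift and turn from the pose commanded when the command began, along the tool's axes at that moment; what a row does not reach only later rows make up. A row lasts 1/12 s, in which the tool goes at most 0.0417 m and 7.16 degrees, less where a joint would pass 70% of its speed; a pose out of reach is approached as far as the arm can. The fingers move at their own pace and stop on an object; FORCE is the grip in N (left out, the last holds). Time passes only in rows, so rows that do not move let the fingers close. It prints the time, the measured TCP pose, the force, the opening and the grip force at its end. Input that does not fit is refused with a message, and nothing moves.
- ctrl.read_state(): the state, without advancing time (a new reading comes with each control period).
- ctrl.grab_frame(name): name is "side" or "top" or "wrist"; returns the picture (480x640x3 uint8, blue, green, red); there is no depth.
- ctrl.calibration(name): a dict with "fx", "fy", "cx", "cy" (pixels), "rvec" (rotation vector, rad) and "tvec" (3), from world to camera coordinates, as OpenCV has them. Camera axes: x right, y down, z forward; pixel columns grow to the right and rows downward; lengths in m; the calibration is good to about 2 mm. The wrist camera is an equidistant fisheye: a pixel r from the principal point sees the ray r / f radians off the axis. A picture is of the moment at which its call begins: read the wrist's pose just before it. calibration takes no time and is no camera call; for the wrist camera it gives the pose at the moment of the call.
- ctrl.job_done(): hands the job in; it is judged then, once.
The state is a dict: "clock": time; "joint_pos": joint angles; "qvel": joint speeds; "joint_efforts": joint torques, N m; "ee_pos": TCP position; "ee_rot": TCP orientation; "ft_force": force on the tool from outside, world axes, zero at the start; "wrist_torque": the same for the moment, N m; "width": finger opening in m; "gripper_force": force on a finger pad.
Only numpy, scipy, OpenCV 4.12 (cv2) and the standard library are available. Lean on these libraries where they do the work, as an engineer would, in place of code of your own. Each camera call takes 0.05 s, during which the arm holds its last target. There are 200 camera calls.

### The job

Clear the three ratchet hand clamps from the bench after the gluing job. Lay the ones whose jaws are open flat in the open drawer, lay the ones still ratcheted shut flat on the steel tray, where they wait to be released (stored locked, their springs go weak), and do not click an open clamp shut or release a locked one. Then push the drawer fully home until its catch seats, and leave the other things on the bench where they are.

Things in the scene. Friction and masses are not known exactly. Their poses are not given: they have to be found in the camera images.
- clamp_1: ratchet hand clamp lying flat; all 3 are alike, see also clamp_2, clamp_3. Two crossed aluminium halves on a rivet, black handle sleeves, toothed steel rack through one handle, held by a spring pawl. Origin: rivet axis, underside; z up, +x to the jaws (end 55 mm ahead), -x to the handles (92 mm behind). Grip the rigid rivet block: 20 (x) x 28 (y) x 24 mm high; the rest is to 22 mm high. 0.19 kg
- clamp_2: alike clamp. Handle at -y is fixed to the origin, outer face at y = -16 mm; handle at +y swings. SHUT: the pawl holds it in; over both sleeves, 62 mm behind the rivet, 19 mm pads find 34 to 49 mm; swinging face there at y = 17 to 29 mm; jaws nearly shut; rack end sticks out to y = 31 mm, 23 to 42 mm behind the rivet. OPEN: a spring spreads the handles: 57 to 64 mm, face at y = 39 mm, jaw gap 20 mm
- clamp_3: alike clamp. Which clamps are shut or open differs from start to start, at least one of each. Sleeves run 47 to 92 mm behind the rivet. Squeezing there, 62 mm behind the rivet, with under 5 N moves neither kind more than 1 mm; from about 7 N an open one comes in and the ratchet engages, which spoils it. The pawl's dark thumb tab is on top of the swinging handle, 39 to 49 mm behind the rivet
- drawer (a joint): how far the drawer stands open, m; 0 = home. Slides straight, friction 1 to 2 N. A spring roller catch holds it up about 16 mm before home; 8 to 10 N push it over the catch, which then draws it home against its stop
- drawer_front (a point): outer face of the drawer's grey front, at its middle, 45 mm above the bench; moves with the drawer. x points into the cabinet (the way to push), y along the front, z up. Front 248 mm wide, 6 to 56 mm above the bench; at its middle an 80 mm wide steel bar handle (8 mm thick, centre 28 mm above the bench, 18 mm out from the face), which may be pushed on
- drawer_floor (a point): point on the drawer's inner floor, 15 mm above the bench, midway between the side walls, 85 mm behind the inside of the front; axes as drawer_front; moves along. Inside 222 mm wide (y), 193 mm deep, side walls 29 mm over the floor, 3 mm thick; reachable from above as far as the drawer stands open. Things standing over 40 mm above its floor catch on the cabinet
- tool_cabinet_edge (a point): middle of the upper front edge of the fixed grey cabinet that carries the drawer: 252 mm wide, 60 mm high, 218 mm deep (along +x); axes as drawer_front. A tin and a roll of tape, to 21 mm high, stand on it, 95 mm and more behind the edge
- tray_floor (a point): centre of the inner floor, 9 mm above the bench, of the fixed empty shallow steel tray: 196 mm along its x, 180 mm along its y, wall 3 mm thick, rim to 27 mm above the bench
- glue_bottle: bystander: red bottle, 34 mm across, 93 mm high, upright; origin at the centre of its underside
- motor_housing: bystander: cast motor housing, a cup 73 mm across, 58 mm high; origin at the centre of its underside
- cutter: bystander: black-handled cutting pliers without a ratchet, 42 x 119 x 12 mm, lying flat; origin at the centre of its underside
- stator_b: bystander: black wound stator, 49 mm across, 43 mm high; origin at the centre of its underside

How it is judged:
By the outcome, as a careful person would: the job done as asked, in the order asked, and still so for the second after the job is handed in, with the robot touching nothing.
It also fails if it takes over 72 s, if anything falls off the work surface, if the arm or the gripper's body presses on something with over 40 N, if the wrist force passes 120 N, or if a joint passes its speed limit or range.

## Working session

There is one attempt and no reset: what is moved stays moved. The work goes in short steps, Python scripts to look and compute and a shell command to move; the robot and the scene stay as the last step left them, time stands still between calls to the robot, and variables do not carry over. Pictures are saved under pics/ and viewed, at most 12 in all, crops included, and the job is handed in when it is done.

```bash
ls; mkdir -p pics
python3 - <<'E'
from station import ctrl
import cv2
for n in("top","side"):
    cv2.imwrite(f"pics/{n}0.png",ctrl.grab_frame(n)); print(n,ctrl.calibration(n))
print(ctrl.read_state())
E
```

```text
drive.py
pics
station.py
top {'fx': 624.874340559267, 'fy': 624.874340559267, 'cx': 322.713649686228, 'cy': 238.39313652956199, 'rvec': array([ 2.11118413, -2.16342544,  0.14851112]), 'tvec': array([0.06032569, 0.62980545, 1.40245669])}
side {'fx': 445.0294491874333, 'fy': 445.0294491874333, 'cx': 319.90234279003744, 'cy': 238.11254244910864, 'rvec': array([ 2.28469595, -0.30954226,  0.11600041]), 'tvec': array([-0.58628348,  0.18549783,  0.9178945 ])}
{'clock': 0.1, 'joint_pos': array([66.58515114, 26.89427668, -2.78343956, 87.86731207,  1.38157805,
       65.37454083, -4.71682765]), 'qvel': array([ 0.0274553 , -0.09192593, -0.04838944, -0.09850765,  0.12318713,
        0.02849115,  0.04048262]), 'joint_efforts': array([ 7.94426578e-04, -5.09170640e+01, -8.09573662e-02, -2.36827934e+01,
       -6.13992359e-02,  3.44595441e-02,  3.97038502e-05]), 'ee_pos': array([ 0.25015933, -0.62670211,  0.40378211]), 'ee_rot': array([-1.79897549e+02,  4.62934078e-03,  2.17588399e+01]), 'ft_force': array([-0.21425939,  0.25934493,  0.29714544]), 'wrist_torque': array([-0.00393725,  0.02565372,  0.02382759]), 'gripper_force': 0.0, 'width': 0.0869167391464428}
```
Joint 1 at 66 while TCP at y=-0.627... weird, ok.

View pics/top0.png

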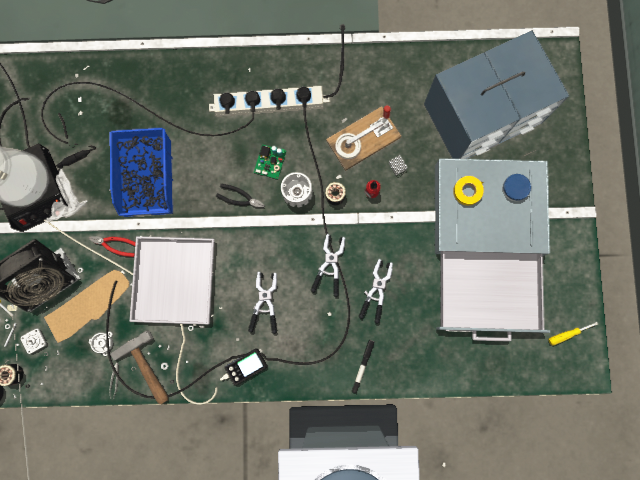

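View pics/side0.png

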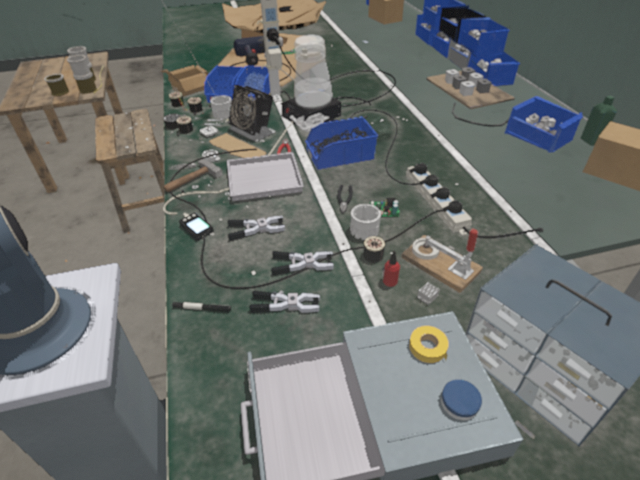

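Create h.py:
```python
import numpy as np,cv2
from station import ctrl
def cam(n):
    c=ctrl.calibration(n);K=np.array([[c['fx'],0,c['cx']],[0,c['fy'],c['cy']],[0,0,1.]])
    return K,np.array(c['rvec'],float),np.array(c['tvec'],float)
def ray(n,p):
    K,r,t=cam(n);R=cv2.Rodrigues(r)[0];d=R.T@np.linalg.inv(K)@np.array([p[0],p[1],1.]);return -R.T@t,d
def onz(n,p,z):
    o,d=ray(n,p);return o+d*(z-o[2])/d[2]
def tri(p,q):
    (a,d),(b,e)=ray('top',p),ray('side',q);d/=np.linalg.norm(d);e/=np.linalg.norm(e)
    s=np.linalg.lstsq(np.c_[d,-e],b-a,rcond=None)[0];P,Q=a+s[0]*d,b+s[1]*e
    return (P+Q)/2,np.linalg.norm(P-Q)
```

Run:
```python
import cv2,numpy as np
t=cv2.imread('pics/top0.png');s=cv2.imread('pics/side0.png')
a=cv2.resize(t[225:345,240:400],None,fx=5,fy=5,interpolation=cv2.INTER_CUBIC)
cv2.imwrite('pics/tc.png',a)
b=cv2.resize(s[205:325,215:345],None,fx=5,fy=5,interpolation=cv2.INTER_CUBIC)
cv2.imwrite('pics/sc.png',b)
```

```text
(no output)
```

View pics/tc.png

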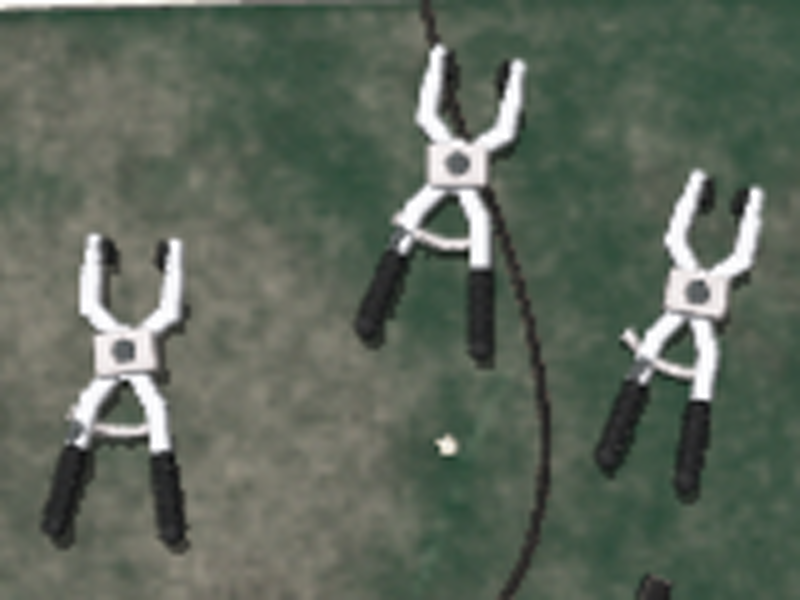

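View pics/sc.png

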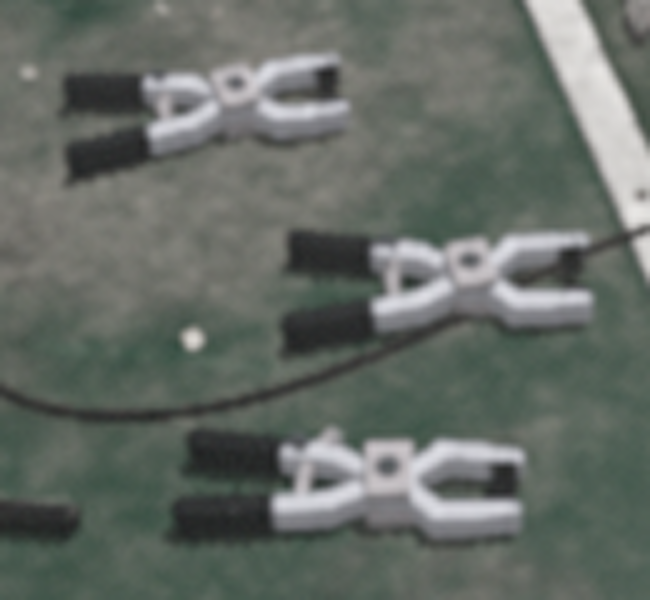

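Run:
```python
from h import *
np.set_printoptions(precision=4,suppress=True)
T=lambda p:((p[0]+.5)/5-.5+240,(p[1]+.5)/5-.5+225)
S=lambda p:((p[0]+.5)/5-.5+215,(p[1]+.5)/5-.5+205)
riv=[((123,350),(237,85)),((457,162),(469,261)),((697,291),(387,466))]
# fixed handle butt (top right corner of sleeves: inner/outer), handles ends, jaw ends
fx=[((152,452),(172,450),(187,538),(165,545)),((470,270),(494,268),(494,352),(472,360)),((688,402),(712,402),(697,490),(678,492))]
sw=[((66,446),(90,450),(75,540),(45,530)),((382,250),(408,258),(384,340),(358,325)),((624,380),(648,388),(622,465),(598,455))]
jaws=[((95,238),(175,243)),((438,50),(517,65)),((698,175),(755,192))]
for i in range(3):
    P,e=tri(T(riv[i][0]),S(riv[i][1])); r=onz('top',T(riv[i][0]),.024)
    j=np.mean([onz('top',T(q),.018) for q in jaws[i]],axis=0)
    f=[onz('top',T(q),.02)[:2] for q in fx[i]]; s=[onz('top',T(q),.02)[:2] for q in sw[i]]
    mf=np.mean(f,0);ms=np.mean(s,0)
    fd=np.mean(f[:2],0)-np.mean(f[2:],0)
    print('ABC'[i],P,e,'onz',r,'jawdir',np.degrees(np.arctan2(*(j-r)[1::-1])),'fixhandle dir',np.degrees(np.arctan2(fd[1],fd[0])),'sleeve centres',np.linalg.norm(mf-ms))
    print('  handle-mid dir',np.degrees(np.arctan2(*(r[:2]-(mf+ms)/2)[::-1])))
pts={'tray rim out':([(135,238),(215,239),(212,326),(129,322)],.027),'tray in':([(140,243),(210,243),(207,320),(134,318)],.009),
'cab':([(438,251),(548,254),(548,160),(440,158)],.06),'dr front out':([(440,331),(544,332)],.056),'handle':([(473,340),(511,341)],.028)}
for k,(v,z) in pts.items(): print(k,[onz('top',p,z)[:2] for p in v])
```

```text
A [0.5054 0.185  0.0205] 0.0010529871868605492 onz [0.5057 0.1846 0.024 ] jawdir -6.066733777737347 fixhandle dir 8.205657258025226 sleeve centres 0.04656441110230865
  handle-mid dir -2.5142601357252414
B [0.5887 0.0269 0.0222] 0.0031083181487101745 onz [0.59   0.0267 0.024 ] jawdir -12.306156576059117 fixhandle dir -0.8648085198468288 sleeve centres 0.047414360550771174
  handle-mid dir -11.24333074198908
C [ 0.5255 -0.0837  0.0223] 0.0027009229190434448 onz [ 0.5267 -0.0836  0.024 ] jawdir -17.703363609691998 fixhandle dir -10.128431176314798 sleeve centres 0.03460015624936535
  handle-mid dir -16.96856228372408
tray rim out [array([0.6465, 0.489 ]), array([0.6393, 0.2994]), array([0.436 , 0.3058]), array([0.4498, 0.4986])]
tray in [array([0.637 , 0.4824]), array([0.6328, 0.3146]), array([0.4505, 0.321 ]), array([0.4593, 0.4929])]
cab [array([ 0.5934, -0.2183]), array([ 0.5801, -0.4682]), array([ 0.8009, -0.4853]), array([ 0.8126, -0.2342])]
dr front out [array([ 0.4123, -0.2142]), array([ 0.4046, -0.4471])]
handle [array([ 0.3902, -0.2933]), array([ 0.3859, -0.3798])]
```

```bash
cat >> h.py <<'E'
from scipy.spatial.transform import Rotation as Ro
def plan(x,y,z,yaw=None):
    s=ctrl.read_state();R=Ro.from_euler('xyz',s['ee_rot'],degrees=True)
    print('now',s['ee_pos'].round(4),s['ee_rot'].round(2),'t',round(s['clock'],2),'delta',R.inv().apply(np.array([x,y,z])-s['ee_pos']).round(4),end=' ')
    if yaw is not None: print('rv',(R.inv()*Ro.from_euler('xyz',[180,0,yaw],degrees=True)).as_rotvec(degrees=True).round(2))
E
python3 -c "
from h import *
plan(.5,-.03,.38,-5)"
```

```text
now [ 0.2502 -0.6267  0.4038] [-179.9     0.     21.76] t 0.1 delta [ 0.4532 -0.4615  0.0246] rv [-0.1   0.03 26.76]
```

The rows are not in the units I measure in: shifts go in mm. I convert before sending: 0.14 m is 140, -0.1425 m is -142.5.

```bash
for i in 1 2 3; do :; done
echo '{"motion":[[28, -28.5, 0, 0, 0, 0, 0.087], [56, -57, 0, 0, 0, 0, 0.087], [84, -85.5, 0, 0, 0, 0, 0.087], [112, -114, 0, 0, 0, 0, 0.087], [140, -142.5, 0, 0, 0, 0, 0.087]]}' > next.json && python3 drive.py next.json 25
echo '{"motion":[[28, -28.5, 0, 0, 0, 0, 0.087], [56, -57, 0, 0, 0, 0, 0.087], [84, -85.5, 0, 0, 0, 0, 0.087], [112, -114, 0, 0, 0, 0, 0.087], [140, -142.5, 0, 0, 0, 0, 0.087]]}' > next.json && python3 drive.py next.json
echo '{"motion":[[28, -28.5, 0, 0, 0, 0, 0.087], [56, -57, 0, 0, 0, 0, 0.087], [84, -85.5, 0, 0, 0, 0, 0.087], [112, -114, 0, 0, 0, 0, 0.087], [140, -142.5, 0, 0, 0, 0, 0.087]]}' > next.json && python3 drive.py next.json
echo '{"motion":[[20, -20, 10, 0, 0, 6.7, 0.087], [33, -34, 24.6, 0, 0, 13.4, 0.087], [33, -34, 24.6, 0, 0, 20.1, 0.087], [33, -34, 24.6, 0, 0, 26.8, 0.087], [33, -34, 24.6, 0, 0, 26.8, 0.087]]}' > next.json && python3 drive.py next.json
python3 -c "
from h import *
plan(.5,-.03,.38,-5)
c=ctrl.calibration('wrist');print(c);cv2.imwrite('pics/w1.png',ctrl.grab_frame('wrist'))
import pickle;pickle.dump(c,open('w1.pkl','wb'))"
```

```text
clock: 0.52
ee_pos: [0.3278, -0.4407, 0.4043]
ee_rot: [-180.0, 0.0, 21.7]
ft_force: [0.5, 0.0, 0.5]
width: 0.0868
gripper_force: 0.0
clock: 0.93
ee_pos: [0.4048, -0.2564, 0.4046]
ee_rot: [-180.0, 0.0, 21.7]
ft_force: [0.7, -0.2, 0.5]
width: 0.0871
gripper_force: 0.0
clock: 1.35
ee_pos: [0.4819, -0.0723, 0.4047]
ee_rot: [180.0, 0.0, 21.8]
ft_force: [0.8, 0.7, -1.5]
width: 0.0869
gripper_force: 0.0
clock: 1.77
ee_pos: [0.4998, -0.0298, 0.3795]
ee_rot: [180.0, 0.1, -5.1]
ft_force: [-0.2, 0.8, -0.2]
width: 0.0872
gripper_force: 0.0
now [ 0.4998 -0.0298  0.3795] [ 1.7999e+02  8.0000e-02 -5.0800e+00] t 1.77 delta [ 0.0002  0.0001 -0.0005] rv [ 0.01  0.08 -0.08]
{'fx': 371.64829954431775, 'fy': 371.64829954431775, 'cx': 324.8423879340978, 'cy': 237.59494355327953, 'rvec': array([-1.97495354,  2.15650058,  0.31965653]), 'tvec': array([0.0141466 , 0.45082444, 0.51270673])}
```

View pics/w1.png

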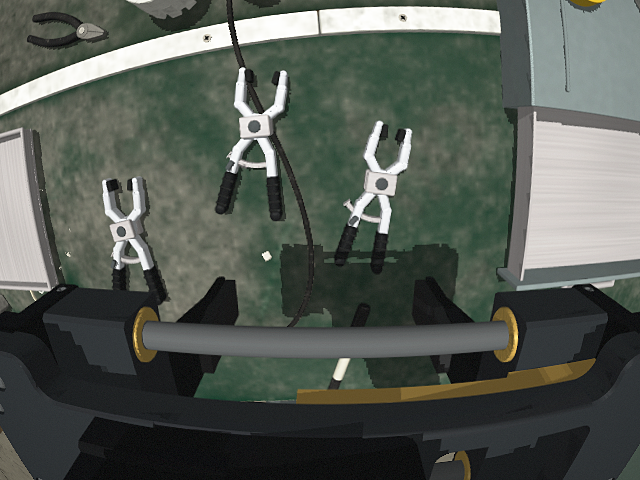

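Run:
```python
import cv2,numpy as np,pickle
c=pickle.load(open('w1.pkl','rb'));R=cv2.Rodrigues(np.array(c['rvec']))[0];t=np.array(c['tvec'])
im=cv2.imread('pics/w1.png')
# col: y=.23-u*.0005 ; row: x=.66-v*.0005
u,v=np.meshgrid(np.arange(740),np.arange(520))
P=np.stack([.66-v*.0005,.23-u*.0005,np.full(u.shape,.022)],-1)@R.T+t
r=np.hypot(P[...,0],P[...,1]);th=np.arctan2(r,P[...,2]);k=c['fx']*th/r
o=cv2.remap(im,(c['cx']+k*P[...,0]).astype('f4'),(c['cy']+k*P[...,1]).astype('f4'),cv2.INTER_CUBIC)
cv2.imwrite('pics/o1.png',o); print(-R.T@t)
```

```text
[ 0.57959806 -0.0363138   0.35924696]
```

View pics/o1.png

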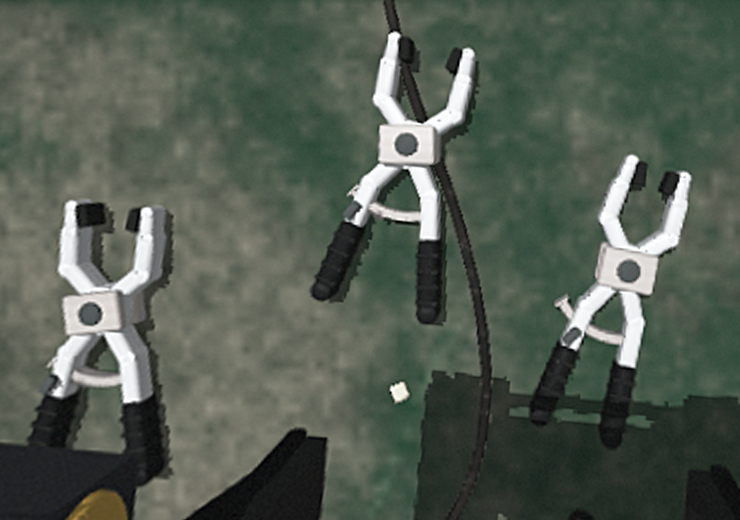

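```bash
python3 -c "
from h import *
plan(.5253,-.0842,.186,-8)"
```

```text
now [ 0.4998 -0.0301  0.3798] [ 1.7998e+02  5.0000e-02 -4.8800e+00] t 1.82 delta [0.0302 0.0516 0.1938] rv [0.02 0.05 3.12]
```

Converted, 0.15 m is 150, 0.12 m is 120.

```bash
echo '{"motion":[[15, 26, 25, 0, 0, 3.1, 0.087], [30.2, 51.6, 50, 0, 0, 3.1, 0.087], [30.2, 51.6, 85, 0, 0, 3.1, 0.087], [30.2, 51.6, 120, 0, 0, 3.1, 0.087], [30.2, 51.6, 150, 0, 0, 3.1, 0.087]]}' > next.json && python3 drive.py next.json 25
echo '{"motion":[[0, 0, 15, 0, 0, 0, 0.087], [0, 0, 30, 0, 0, 0, 0.087], [0, 0, 43.8, 0, 0, 0, 0.087], [0, 0, 43.8, 0, 0, 0, 0.087]]}' > next.json && python3 drive.py next.json 
echo '{"motion":[[0, 0, 0, 0, 0, 0, 0.05], [0, 0, 0, 0, 0, 0, 0.035], [0, 0, 0, 0, 0, 0, 0.02], [0, 0, 0, 0, 0, 0, 0.02], [0, 0, 0, 0, 0, 0, 0.02]]}' > next.json && python3 drive.py next.json 25
python3 -c "
from h import *
plan(.5253,-.0842,.186,-8)"
```

```text
clock: 2.23
ee_pos: [0.525, -0.0856, 0.2283]
ee_rot: [180.0, 0.0, -8.1]
ft_force: [-0.3, -0.7, 0.5]
width: 0.0872
gripper_force: 0.0
clock: 2.57
ee_pos: [0.5243, -0.0848, 0.184]
ee_rot: [180.0, 0.3, -8.0]
ft_force: [-0.0, -1.6, -0.2]
width: 0.087
gripper_force: 0.0
clock: 2.98
ee_pos: [0.5257, -0.0845, 0.1872]
ee_rot: [180.0, -0.1, -8.1]
ft_force: [0.2, 1.2, -0.0]
width: 0.0615
gripper_force: 0.0
now [ 0.5257 -0.0845  0.1872] [ 1.80e+02 -9.00e-02 -8.13e+00] t 2.98 delta [-0.0005 -0.0002  0.0012] rv [ 0.   -0.09 -0.13]
```

```bash
echo '{"motion":[[0, 0, 0, 0, 0, 0, 0.02], [0, 0, 0, 0, 0, 0, 0.02], [0, 0, 0, 0, 0, 0, 0.02], [0, 0, 0, 0, 0, 0, 0.02], [0, 0, 0, 0, 0, 0, 0.02]]}' > next.json && python3 drive.py next.json 25
echo '{"motion":[[0, 0, 0, 0, 0, 0, 0.02], [0, 0, 0, 0, 0, 0, 0.02], [0, 0, 0, 0, 0, 0, 0.02], [0, 0, 0, 0, 0, 0, 0.02]]}' > next.json && python3 drive.py next.json 25
python3 -c "
from h import *
plan(.5253,-.0842,.186,-8)"
```

```text
clock: 3.4
ee_pos: [0.5254, -0.0844, 0.1864]
ee_rot: [180.0, 0.0, -8.1]
ft_force: [-1.0, 0.6, 0.7]
width: 0.0281
gripper_force: 0.8
clock: 3.73
ee_pos: [0.5254, -0.0844, 0.1863]
ee_rot: [180.0, 0.0, -8.1]
ft_force: [0.3, -0.6, 1.4]
width: 0.0281
gripper_force: 25.1
now [ 0.5254 -0.0844  0.1863] [ 1.80e+02  1.00e-02 -8.14e+00] t 3.73 delta [-0.0001 -0.0002  0.0003] rv [ 0.    0.01 -0.14]
```

```bash
python3 -c "
from h import *
for t,s in [((129,322),(228,160)),((135,238),(297,153)),((215,239),(301,188)),((212,326),(229,195)),((438,251),(346,330)),((548,254),(384,469)),((440,331),(250,358))]: print(tri(t,s))
plan(.562,.399,.35,-2)"
```

```text
(array([0.45182713, 0.50017223, 0.02229559]), np.float64(0.0038982096133116885))
(array([0.65710579, 0.4922872 , 0.01435748]), np.float64(0.01699424645042919))
(array([0.63711698, 0.30098895, 0.01952673]), np.float64(0.006668750775368352))
(array([0.4362984 , 0.30457212, 0.0334358 ]), np.float64(0.0007397360369305603))
(array([ 0.59654531, -0.21892965,  0.05929248]), np.float64(0.006208655356647354))
(array([ 0.57951819, -0.4682899 ,  0.05940061]), np.float64(0.0014068750092902978))
(array([ 0.41492482, -0.21704553,  0.03924589]), np.float64(0.005270355786686969))
now [ 0.5254 -0.0844  0.1863] [ 1.80e+02  1.00e-02 -8.14e+00] t 3.73 delta [-0.0323 -0.4837 -0.1637] rv [ 0.    0.01 -6.14]
```

Converted, -0.08 m is -80, -0.1 m is -100.

```bash
echo '{"motion":[[0, 0, -20, 0, 0, 0, 0.02], [0, 0, -50, 0, 0, 0, 0.02], [0, 0, -80, 0, 0, 0, 0.02], [0, -15, -100, 0, 0, 0, 0.02], [-2, -50, -100, 0, 0, 0, 0.02]]}' > next.json && python3 drive.py next.json 25
echo '{"motion":[[0, -35, 0, 0, 0, 0, 0.02], [0, -75, 0, 0, 0, 0, 0.02], [-5, -115, 0, 0, 0, 0, 0.02], [-10, -155, 0, 0, 0, 0, 0.02], [-14, -195, 0, 0, 0, 0, 0.02]]}' > next.json && python3 drive.py next.json 
echo '{"motion":[[0, -40, 0, 0, 0, 0, 0.02], [0, -80, 0, 0, 0, 0, 0.02], [-5, -120, 0, 0, 0, 0, 0.02], [-10, -160, 0, 0, 0, -3, 0.02], [-14, -190, 0, 0, 0, -6, 0.02]]}' > next.json && python3 drive.py next.json 
python3 -c "
from h import *
plan(.562,.399,.197,-2)"
```

```text
clock: 4.15
ee_pos: [0.5321, -0.0391, 0.2903]
ee_rot: [179.8, -0.5, -8.7]
ft_force: [1.7, -0.3, -1.8]
width: 0.0273
gripper_force: 25.1
clock: 4.57
ee_pos: [0.5438, 0.1621, 0.286]
ee_rot: [180.0, 0.0, -8.1]
ft_force: [1.3, 0.7, -2.0]
width: 0.0279
gripper_force: 25.1
clock: 4.98
ee_pos: [0.5562, 0.3544, 0.2859]
ee_rot: [-179.9, 0.0, -1.8]
ft_force: [0.7, 0.2, -1.6]
width: 0.0278
gripper_force: 25.1
now [0.5562 0.3544 0.2859] [-1.799e+02  4.000e-02 -1.830e+00] t 4.98 delta [ 0.0044 -0.0446  0.0889] rv [-0.1   0.04  0.17]
```

Converted, 0.08 m is 80, 0.065 m is 65.

```bash
echo '{"motion":[[2, -25, 0, 0, 0, 0, 0.02], [4.4, -44.6, 20, 0, 0, 0, 0.02], [4.4, -44.6, 45, 0, 0, 0, 0.02], [4.4, -44.6, 65, 0, 0, 0, 0.02], [4.4, -44.6, 80, 0, 0, 0, 0.02]]}' > next.json && python3 drive.py next.json 25
echo '{"motion":[[0, 0, 4, 0, 0, 0, 0.02], [0, 0, 7, 0, 0, 0, 0.02], [0, 0, 9, 0, 0, 0, 0.02], [0, 0, 9, 0, 0, 0, 0.02]]}' > next.json && python3 drive.py next.json 
python3 -c "
from h import *
plan(.562,.399,.197,-2)"
```

```text
clock: 5.4
ee_pos: [0.5625, 0.3947, 0.2033]
ee_rot: [179.9, 0.2, -2.1]
ft_force: [-0.5, 0.1, -1.8]
width: 0.0277
gripper_force: 25.1
clock: 5.73
ee_pos: [0.5638, 0.3949, 0.1982]
ee_rot: [-179.9, -0.1, -2.2]
ft_force: [0.4, -0.3, -1.7]
width: 0.0278
gripper_force: 25.1
now [0.5638 0.3949 0.1982] [-1.7994e+02 -7.0000e-02 -2.1600e+00] t 5.73 delta [-0.002  -0.004   0.0012] rv [-0.06 -0.07 -0.16]
```

```bash
echo '{"motion":[[0, 0, 1, 0, 0, 0, 0.02], [0, 0, 2, 0, 0, 0, 0.02], [0, 0, 2.5, 0, 0, 0, 0.02], [0, 0, 2.5, 0, 0, 0, 0.02]]}' > next.json && python3 drive.py next.json 
echo '{"motion":[[0, 0, 0, 0, 0, 0, 0.06], [0, 0, 0, 0, 0, 0, 0.06], [0, 0, 0, 0, 0, 0, 0.06], [0, 0, 0, 0, 0, 0, 0.06], [0, 0, 0, 0, 0, 0, 0.06]]}' > next.json && python3 drive.py next.json 
echo '{"motion":[[0, 0, 0, 0, 0, 0, 0.06], [0, 0, -20, 0, 0, 0, 0.06], [0, 0, -50, 0, 0, 0, 0.087], [0, 0, -80, 0, 0, 0, 0.087], [0, 20, -100, 0, 0, 0, 0.087]]}' > next.json && python3 drive.py next.json 
python3 -c "
from h import *
plan(.504,.1838,.186,6.5)"
```

```text
clock: 6.07
ee_pos: [0.5636, 0.3949, 0.1954]
ee_rot: [-180.0, -0.1, -2.1]
ft_force: [-0.6, -0.6, -0.8]
width: 0.028
gripper_force: 25.2
clock: 6.48
ee_pos: [0.5634, 0.395, 0.195]
ee_rot: [-180.0, -0.0, -2.1]
ft_force: [0.2, -0.5, -0.2]
width: 0.0533
gripper_force: 0.0
clock: 6.9
ee_pos: [0.5616, 0.3793, 0.2981]
ee_rot: [-179.6, -0.1, -1.8]
ft_force: [-0.5, 0.1, 0.3]
width: 0.0728
gripper_force: 0.0
now [0.5616 0.3793 0.2981] [-1.7961e+02 -1.4000e-01 -1.8300e+00] t 6.9 delta [-0.0516  0.198   0.1106] rv [-0.38 -0.17 -8.33]
```

Converted, 0.195 m is 195, 0.155 m is 155.

```bash
echo '{"motion":[[-10, 38, 0, 0, 0, 0, 0.087], [-20, 77, 0, 0, 0, 0, 0.087], [-30, 115, 0, 0, 0, 0, 0.087], [-41, 155, 0, 0, 0, -4, 0.087], [-51.6, 195, 0, 0, 0, -8.3, 0.087]]}' > next.json && python3 drive.py next.json 
python3 -c "
from h import *
plan(.504,.1838,.186,6.5)
c=ctrl.calibration('wrist');im=ctrl.grab_frame('wrist')
R=cv2.Rodrigues(np.array(c['rvec']))[0];t=np.array(c['tvec'])
u,v=np.meshgrid(np.arange(500),np.arange(500))
P=np.stack([.60-v*.0004,.28-u*.0004,np.full(u.shape,.022)],-1)@R.T+t
r=np.hypot(P[...,0],P[...,1]);th=np.arctan2(r,P[...,2]);k=c['fx']*th/r
o=cv2.remap(im,(c['cx']+k*P[...,0]).astype('f4'),(c['cy']+k*P[...,1]).astype('f4'),cv2.INTER_CUBIC)
cv2.imwrite('pics/o2.png',o);print(-R.T@t)"
```

```text
clock: 7.32
ee_pos: [0.5029, 0.1804, 0.295]
ee_rot: [180.0, -0.0, 6.4]
ft_force: [1.0, -0.4, -0.5]
width: 0.0867
gripper_force: 0.0
now [0.5029 0.1804 0.295 ] [ 1.7998e+02 -3.0000e-02  6.3900e+00] t 7.32 delta [ 0.0014 -0.0033  0.109 ] rv [ 0.02 -0.03 -0.11]
[0.58254327 0.18995408 0.27489604]
```

View pics/o2.png

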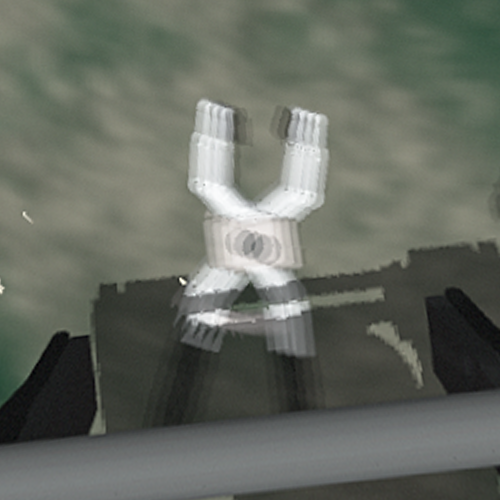

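```bash
python3 -c "
from h import *
plan(.504,.1838,.186,6.5)
c=ctrl.calibration('wrist');im=ctrl.grab_frame('wrist')
R=cv2.Rodrigues(np.array(c['rvec']))[0];t=np.array(c['tvec'])
u,v=np.meshgrid(np.arange(500),np.arange(500))
P=np.stack([.60-v*.0004,.28-u*.0004,np.full(u.shape,.022)],-1)@R.T+t
r=np.hypot(P[...,0],P[...,1]);th=np.arctan2(r,P[...,2]);k=c['fx']*th/r
o=cv2.remap(im,(c['cx']+k*P[...,0]).astype('f4'),(c['cy']+k*P[...,1]).astype('f4'),cv2.INTER_CUBIC)
cv2.imwrite('pics/o3.png',o);print(-R.T@t)"
```

```text
now [0.5014 0.1711 0.2937] [179.45   0.37   5.98] t 7.37 delta [ 0.0046 -0.0133  0.1076] rv [ 0.54  0.37 -0.52]
[0.58098201 0.17991474 0.27303638]
```

View pics/o3.png

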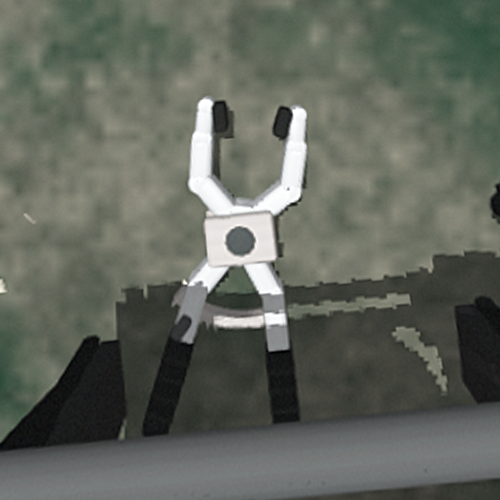

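Converted, 0.06 m is 60, 0.05 m is 50.

```bash
echo '{"motion":[[0, 0, 30, 0, 0, 0, 0.087], [0, 0, 50, 0, 0, 0, 0.087], [0, 0, 60, 0, 0, 0, 0.087], [0, 0, 60, 0, 0, 0, 0.087]]}' > next.json && python3 drive.py next.json 
python3 -c "
from h import *
plan(.5036,.1844,.186,5.5)"
```

```text
clock: 7.75
ee_pos: [0.5031, 0.1819, 0.2329]
ee_rot: [179.9, 0.2, 6.2]
ft_force: [0.3, -0.4, -0.5]
width: 0.0872
gripper_force: 0.0
now [0.5031 0.1819 0.2329] [179.95   0.24   6.17] t 7.75 delta [ 0.001  -0.0025  0.0469] rv [0.06 0.24 0.67]
```

```bash
echo '{"motion":[[1, -2.5, 20, 0, 0, 0.7, 0.087], [1, -2.5, 35, 0, 0, 0.7, 0.06], [1, -2.5, 45, 0, 0, 0.7, 0.045], [1, -2.5, 46.5, 0, 0, 0.7, 0.03], [1, -2.5, 46.5, 0, 0, 0.7, 0.02]]}' > next.json && python3 drive.py next.json 25
echo '{"motion":[[0, 0, 0, 0, 0, 0, 0.02], [0, 0, 0, 0, 0, 0, 0.02], [0, 0, 0, 0, 0, 0, 0.02], [0, 0, 0, 0, 0, 0, 0.02], [0, 0, 0, 0, 0, 0, 0.02]]}' > next.json && python3 drive.py next.json 25
echo '{"motion":[[0, 0, 0, 0, 0, 0, 0.02], [0, 0, 0, 0, 0, 0, 0.02], [0, 0, 0, 0, 0, 0, 0.02], [0, 0, 0, 0, 0, 0, 0.02], [0, 0, 0, 0, 0, 0, 0.02]]}' > next.json && python3 drive.py next.json 25
python3 -c "
from h import *
plan(.51,-.29,.28,-3)"
```

```text
clock: 8.17
ee_pos: [0.5047, 0.1849, 0.1884]
ee_rot: [180.0, 0.0, 5.5]
ft_force: [0.3, -0.2, 0.9]
width: 0.0682
gripper_force: 0.0
clock: 8.58
ee_pos: [0.5046, 0.1843, 0.1887]
ee_rot: [180.0, -0.0, 5.4]
ft_force: [0.5, -1.3, -0.5]
width: 0.0351
gripper_force: 0.2
clock: 9.0
ee_pos: [0.5046, 0.1846, 0.1886]
ee_rot: [180.0, -0.0, 5.5]
ft_force: [-0.9, -1.6, 4.1]
width: 0.0289
gripper_force: 27.9
now [0.5046 0.1846 0.1886] [ 1.80e+02 -3.00e-02  5.47e+00] t 9.0 delta [-0.0398  0.473  -0.0914] rv [-0.   -0.03  8.47]
```

```bash
echo '{"motion":[[0, 0, -20, 0, 0, 0, 0.02], [0, 0, -50, 0, 0, 0, 0.02], [0, 10, -80, 0, 0, 0, 0.02], [-3, 40, -90, 0, 0, 0, 0.02], [-6, 80, -90, 0, 0, 0, 0.02]]}' > next.json && python3 drive.py next.json 25
echo '{"motion":[[-3, 40, 0, 0, 0, 0, 0.02], [-6, 80, 0, 0, 0, 0, 0.02], [-9, 120, 0, 0, 0, 0, 0.02], [-12, 160, 0, 0, 0, 4, 0.02], [-15, 200, 0, 0, 0, 8.5, 0.02]]}' > next.json && python3 drive.py next.json 
python3 -c "
from h import *
plan(.5157,-.3996,.28,-3)"
```

```text
clock: 9.42
ee_pos: [0.5069, 0.1072, 0.2813]
ee_rot: [-179.8, -0.4, 5.9]
ft_force: [1.0, 0.1, -1.2]
width: 0.0289
gripper_force: 27.8
clock: 9.83
ee_pos: [0.5096, -0.0982, 0.2779]
ee_rot: [-180.0, 0.0, -3.2]
ft_force: [0.0, 0.2, -2.1]
width: 0.0289
gripper_force: 27.8
now [ 0.5096 -0.0982  0.2779] [-1.7999e+02  3.0000e-02 -3.2400e+00] t 9.83 delta [ 0.0231  0.3006 -0.0022] rv [-0.01  0.03 -0.24]
```

```bash
echo '{"motion":[[3, 40, 0, 0, 0, 0, 0.02], [6, 80, 0, 0, 0, 0, 0.02], [9, 120, 0, 0, 0, 0, 0.02], [12, 160, 0, 0, 0, 0, 0.02], [15, 200, 0, 0, 0, 0, 0.02]]}' > next.json && python3 drive.py next.json 25
echo '{"motion":[[3, 40, 0, 0, 0, 0, 0.02], [6, 75, 0, 0, 0, 0, 0.02], [8.1, 100.6, 0, 0, 0, 0, 0.02], [8.1, 100.6, 0, 0, 0, 0, 0.02], [8.1, 100.6, 10, 0, 0, 0, 0.02]]}' > next.json && python3 drive.py next.json 
python3 -c "
from h import *
plan(.5157,-.3996,.2055,-3)
cv2.imwrite('pics/w3.png',ctrl.grab_frame('wrist'))"
```

```text
clock: 10.25
ee_pos: [0.514, -0.2986, 0.2777]
ee_rot: [-180.0, 0.0, -3.0]
ft_force: [0.9, -0.4, -2.3]
width: 0.0284
gripper_force: 27.8
clock: 10.67
ee_pos: [0.517, -0.4, 0.2688]
ee_rot: [179.9, -0.1, -3.3]
ft_force: [0.7, 0.0, -1.9]
width: 0.0286
gripper_force: 27.8
now [ 0.517  -0.4     0.2688] [ 1.7989e+02 -1.3000e-01 -3.2700e+00] t 10.67 delta [-0.0015 -0.0005  0.0633] rv [ 0.11 -0.13 -0.27]
```

View pics/w3.png

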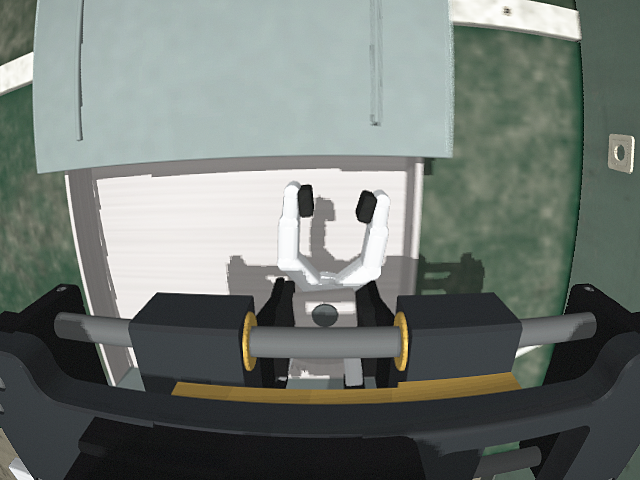

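```bash
echo '{"motion":[[-1.5, 0, 20, 0, 0, 0, 0.02], [-1.5, 0, 40, 0, 0, 0, 0.02], [-1.5, 0, 55, 0, 0, 0, 0.02], [-1.5, 0, 62, 0, 0, 0, 0.02], [-1.5, 0, 62, 0, 0, 0, 0.02]]}' > next.json && python3 drive.py next.json 25
python3 -c "
from h import *
plan(.5157,-.3996,.2035,-3)"
```

```text
clock: 11.13
ee_pos: [0.5163, -0.3952, 0.2049]
ee_rot: [-179.8, 0.1, -2.9]
ft_force: [0.7, 0.5, -1.2]
width: 0.0287
gripper_force: 27.4
now [ 0.5163 -0.3952  0.2049] [-1.7984e+02  1.1000e-01 -2.8700e+00] t 11.13 delta [-0.0004  0.0045  0.0013] rv [-0.16  0.11  0.13]
```

```bash
echo '{"motion":[[0, 0, 0.5, 0, 0, 0, 0.02], [0, 0, 1, 0, 0, 0, 0.02], [0, 0, 2, 0, 0, 0, 0.02], [0, 0, 2, 0, 0, 0, 0.02]]}' > next.json && python3 drive.py next.json 
echo '{"motion":[[0, 0, 0, 0, 0, 0, 0.06], [0, 0, 0, 0, 0, 0, 0.06], [0, 0, 0, 0, 0, 0, 0.06], [0, 0, 0, 0, 0, 0, 0.06], [0, 0, 0, 0, 0, 0, 0.06]]}' > next.json && python3 drive.py next.json 
echo '{"motion":[[0, 0, 0, 0, 0, 0, 0.06], [0, 0, -20, 0, 0, 0, 0.06], [0, 0, -50, 0, 0, 0, 0.06], [0, 0, -90, 0, 0, 0, 0.087], [0, -20, -100, 0, 0, 0, 0.087]]}' > next.json && python3 drive.py next.json 
python3 -c "
from h import *
plan(.588,.0267,.3,-4)"
```

```text
clock: 11.47
ee_pos: [0.5159, -0.3974, 0.2046]
ee_rot: [180.0, -0.0, -3.0]
ft_force: [-0.2, -0.2, -1.6]
width: 0.0287
gripper_force: 27.4
clock: 11.88
ee_pos: [0.516, -0.3976, 0.2047]
ee_rot: [180.0, -0.0, -3.0]
ft_force: [0.4, -0.1, -0.1]
width: 0.0538
gripper_force: 0.0
clock: 12.3
ee_pos: [0.5173, -0.3823, 0.3104]
ee_rot: [179.5, -0.5, -3.4]
ft_force: [1.6, -1.6, -0.1]
width: 0.0668
gripper_force: 0.0
now [ 0.5173 -0.3823  0.3104] [179.53  -0.49  -3.39] t 12.3 delta [ 0.0463 -0.4125  0.0074] rv [ 0.47 -0.5   0.61]
```

Converted, -0.2 m is -200, -0.16 m is -160.

```bash
echo '{"motion":[[4, -40, 0, 0, 0, 0, 0.087], [8, -80, 0, 0, 0, 0, 0.087], [12, -120, 0, 0, 0, 0, 0.087], [17, -160, 0, 0, 0, 0, 0.087], [22, -200, 0, 0, 0, 0, 0.087]]}' > next.json && python3 drive.py next.json 
echo '{"motion":[[4, -40, 0, 0, 0, 0, 0.087], [8, -80, 0, 0, 0, 0, 0.087], [12, -120, 0, 0, 0, 0, 0.087], [18, -160, 0, 0, 0, 0, 0.087], [22, -195, 10, 0, 0, 0.5, 0.087]]}' > next.json && python3 drive.py next.json 
echo '{"motion":[[0, 0, 20, 0, 0, 0, 0.087], [0, 0, 40, 0, 0, 0, 0.087], [0, 0, 50, 0, 0, 0, 0.087], [0, 0, 50, 0, 0, 0, 0.087]]}' > next.json && python3 drive.py next.json 
python3 -c "
from h import *
plan(.5885,.0268,.188,-4)"
```

```text
clock: 12.72
ee_pos: [0.5494, -0.1772, 0.3047]
ee_rot: [180.0, -0.0, -3.1]
ft_force: [0.9, -0.2, -0.3]
width: 0.0863
gripper_force: 0.0
clock: 13.13
ee_pos: [0.5828, 0.0177, 0.2963]
ee_rot: [-179.9, -0.3, -3.5]
ft_force: [1.3, 1.0, -0.2]
width: 0.0866
gripper_force: 0.0
clock: 13.47
ee_pos: [0.5809, 0.0142, 0.242]
ee_rot: [179.9, 0.3, -3.5]
ft_force: [-0.4, -0.8, 0.2]
width: 0.0869
gripper_force: 0.0
now [0.5809 0.0142 0.242 ] [179.95   0.28  -3.54] t 13.47 delta [ 0.0071 -0.0131  0.054 ] rv [0.05 0.28 0.46]
```

The rows are not in the units I measure in: shifts go in mm. I convert before sending: 0.053 m is 53, 0.04 m is 40.

```bash
echo '{"motion":[[4, -7.5, 10, 0, 0, 0.4, 0.087], [7, -12.5, 25, 0, 0, 0.4, 0.087], [7, -12.5, 40, 0, 0, 0.4, 0.07], [7, -12.5, 53, 0, 0, 0.4, 0.06], [7, -12.5, 53, 0, 0, 0.4, 0.05]]}' > next.json && python3 drive.py next.json 25
python3 -c "
from h import *
plan(.5885,.0268,.188,-4)"
echo '{"motion":[[0, 0, 0, 0, 0, 0, 0.02], [0, 0, 0, 0, 0, 0, 0.02], [0, 0, 0, 0, 0, 0, 0.02], [0, 0, 0, 0, 0, 0, 0.02], [0, 0, 0, 0, 0, 0, 0.02]]}' > next.json && python3 drive.py next.json 25
echo '{"motion":[[0, 0, 0, 0, 0, 0, 0.02], [0, 0, 0, 0, 0, 0, 0.02], [0, 0, 0, 0, 0, 0, 0.02], [0, 0, 0, 0, 0, 0, 0.02], [0, 0, 0, 0, 0, 0, 0.02]]}' > next.json && python3 drive.py next.json 25
python3 -c "
from h import *
plan(.5211,-.2978,.28,-3)"
```

```text
clock: 13.88
ee_pos: [0.5891, 0.0264, 0.1893]
ee_rot: [180.0, 0.2, -4.0]
ft_force: [-0.1, -0.7, 0.2]
width: 0.0743
gripper_force: 0.0
now [0.5891 0.0264 0.1893] [179.96   0.19  -3.98] t 13.88 delta [-0.0006 -0.0004  0.0013] rv [0.04 0.19 0.02]
clock: 14.3
ee_pos: [0.5899, 0.0265, 0.1921]
ee_rot: [180.0, -0.1, -4.0]
ft_force: [0.2, -0.9, 0.3]
width: 0.0418
gripper_force: 0.2
clock: 14.72
ee_pos: [0.5897, 0.0267, 0.1917]
ee_rot: [180.0, -0.0, -3.9]
ft_force: [-1.3, -0.2, 3.3]
width: 0.0292
gripper_force: 28.1
now [0.5897 0.0267 0.1917] [ 1.7999e+02 -2.0000e-02 -3.9300e+00] t 14.72 delta [-0.0462  0.3284 -0.0883] rv [ 0.01 -0.02 -0.93]
```

```bash
echo '{"motion":[[0, 0, -20, 0, 0, 0, 0.02], [0, 0, -50, 0, 0, 0, 0.02], [-3, 15, -80, 0, 0, 0, 0.02], [-10, 40, -90, 0, 0, 0, 0.02], [-16, 80, -90, 0, 0, 0, 0.02]]}' > next.json && python3 drive.py next.json 25
echo '{"motion":[[-6, 40, 0, 0, 0, 0, 0.02], [-12, 80, 0, 0, 0, 0, 0.02], [-18, 120, 0, 0, 0, 0, 0.02], [-24, 160, 0, 0, 0, -0.5, 0.02], [-30, 200, 0, 0, 0, -0.9, 0.02]]}' > next.json && python3 drive.py next.json 
echo '{"motion":[[0, 25, 0, 0, 0, 0, 0.02], [0, 45, 0, 0, 0, 0, 0.02], [0, 50, 0, 0, 0, 0, 0.02], [0, 50, 0, 0, 0, 0, 0.02]]}' > next.json && python3 drive.py next.json 
python3 -c "
from h import *
plan(.5211,-.2978,.2085,-3)"
```

```text
clock: 15.13
ee_pos: [0.5693, -0.0483, 0.2845]
ee_rot: [-179.8, -0.4, -3.5]
ft_force: [0.8, -1.0, -1.6]
width: 0.0292
gripper_force: 27.9
clock: 15.55
ee_pos: [0.5234, -0.2513, 0.2808]
ee_rot: [-180.0, 0.0, -3.0]
ft_force: [1.2, -0.5, -1.5]
width: 0.0291
gripper_force: 27.9
clock: 15.88
ee_pos: [0.521, -0.3013, 0.2806]
ee_rot: [180.0, 0.1, -3.2]
ft_force: [0.5, 0.7, -2.8]
width: 0.0292
gripper_force: 27.9
now [ 0.521  -0.3013  0.2806] [ 1.80e+02  6.00e-02 -3.25e+00] t 15.88 delta [-0.     -0.0035  0.0721] rv [ 0.    0.06 -0.25]
```

Converted, 0.071 m is 71, 0.06 m is 60.

```bash
echo '{"motion":[[0, -3, 20, 0, 0, 0, 0.02], [0, -3, 40, 0, 0, 0, 0.02], [0, -3, 60, 0, 0, 0, 0.02], [0, -3, 71, 0, 0, 0, 0.02], [0, -3, 71, 0, 0, 0, 0.02]]}' > next.json && python3 drive.py next.json 25
echo '{"motion":[[0, 0, 1, 0, 0, 0, 0.02], [0, 0, 2, 0, 0, 0, 0.02], [0, 0, 3, 0, 0, 0, 0.02], [0, 0, 3, 0, 0, 0, 0.02]]}' > next.json && python3 drive.py next.json 
python3 -c "
from h import *
plan(.5211,-.2978,.2067,-3)"
```

```text
clock: 16.3
ee_pos: [0.5218, -0.2942, 0.2081]
ee_rot: [-179.8, 0.2, -2.9]
ft_force: [0.1, 1.4, -2.0]
width: 0.029
gripper_force: 27.9
clock: 16.63
ee_pos: [0.5222, -0.2965, 0.2081]
ee_rot: [180.0, -0.1, -3.0]
ft_force: [-0.3, 1.4, -1.5]
width: 0.0291
gripper_force: 27.9
now [ 0.5222 -0.2965  0.2081] [ 1.7997e+02 -7.0000e-02 -3.0400e+00] t 16.63 delta [-0.0011  0.0013  0.0014] rv [ 0.03 -0.07 -0.04]
```

```bash
echo '{"motion":[[0, 0, 1, 0, 0, 0, 0.02], [0, 0, 1.5, 0, 0, 0, 0.02], [0, 0, 1.5, 0, 0, 0, 0.02]]}' > next.json && python3 drive.py next.json 
echo '{"motion":[[0, 0, 0, 0, 0, 0, 0.055], [0, 0, 0, 0, 0, 0, 0.055], [0, 0, 0, 0, 0, 0, 0.055], [0, 0, 0, 0, 0, 0, 0.055], [0, 0, 0, 0, 0, 0, 0.055]]}' > next.json && python3 drive.py next.json 
echo '{"motion":[[0, 0, 0, 0, 0, 0, 0.055], [0, 0, -20, 0, 0, 0, 0.055], [0, 0, -50, 0, 0, 0, 0.055], [0, 0, -90, 0, 0, 0, 0.055], [0, 0, -130, 0, 0, 0, 0.055]]}' > next.json && python3 drive.py next.json 
python3 -c "
from h import *
plan(.36,-.30,.22,-3)"
```

```text
clock: 16.88
ee_pos: [0.5223, -0.2966, 0.2067]
ee_rot: [180.0, -0.1, -3.0]
ft_force: [-1.0, -0.0, 3.0]
width: 0.0288
gripper_force: 28.2
clock: 17.3
ee_pos: [0.522, -0.2965, 0.2058]
ee_rot: [180.0, 0.0, -3.0]
ft_force: [-0.5, -0.4, -0.2]
width: 0.0517
gripper_force: 0.0
clock: 17.72
ee_pos: [0.5216, -0.2963, 0.3365]
ee_rot: [-179.9, 0.1, -3.0]
ft_force: [0.3, -0.7, -0.7]
width: 0.0549
gripper_force: 0.0
now [ 0.5216 -0.2963  0.3365] [-1.7993e+02  1.2000e-01 -3.0300e+00] t 17.72 delta [-0.1609  0.0124  0.1168] rv [-0.07  0.12 -0.03]
```

```bash
echo '{"motion":[[-35, 6, 0, 0, 0, 0, 0.0], [-70, 12, 0, 0, 0, 0, 0.0], [-105, 18, 0, 0, 0, 0, 0.0], [-140, 24, 0, 0, 0, 0, 0.0], [-170, 43.5, 0, 0, 0, 0, 0.0]]}' > next.json && python3 drive.py next.json 10
python3 -c "
from h import *
plan(.35,-.3307,.222,-3)
cv2.imwrite('pics/t4.png',cv2.resize(ctrl.grab_frame('top')[220:350,120:580],None,fx=1.7,fy=1.7))"
```

```text
clock: 18.13
ee_pos: [0.348, -0.3288, 0.3358]
ee_rot: [-179.9, 0.1, -2.9]
ft_force: [0.5, -0.3, -0.1]
width: 0.0295
gripper_force: 0.0
now [ 0.348  -0.3288  0.3358] [-1.7993e+02  7.0000e-02 -2.8600e+00] t 18.13 delta [0.0022 0.0019 0.1138] rv [-0.07  0.07  0.14]
```

View pics/t4.png

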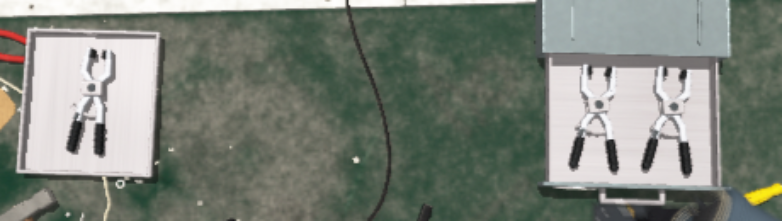

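Converted, 0.112 m is 112, 0.095 m is 95.

```bash
echo '{"motion":[[0, 0, 30, 0, 0, 0, 0.0], [1, 1, 65, 0, 0, 0, 0.0], [2, 2, 95, 0, 0, 0, 0.0], [2, 2, 112, 0, 0, 0, 0.0], [2, 2, 112, 0, 0, 0, 0.0]]}' > next.json && python3 drive.py next.json 
echo '{"motion":[[10, 0, 0, 0, 0, 0, 0], [20, 0, 0, 0, 0, 0, 0], [30, 0, 0, 0, 0, 0, 0], [35, 0, 0, 0, 0, 0, 0], [35, 0, 0, 0, 0, 0, 0]]}' > next.json && python3 drive.py next.json 
python3 -c "
from h import *
plan(.4,-.333,.222,-3)"
```

```text
clock: 18.6
ee_pos: [0.3508, -0.3321, 0.2206]
ee_rot: [-179.7, 0.3, -3.0]
ft_force: [-0.2, -0.5, -0.2]
width: 0.0011
gripper_force: 0.0
clock: 19.02
ee_pos: [0.3892, -0.3349, 0.2251]
ee_rot: [179.9, -0.2, -2.9]
ft_force: [1.1, -0.1, -0.5]
width: 0.0009
gripper_force: 0.0
now [ 0.3892 -0.3349  0.2251] [179.9   -0.21  -2.93] t 19.02 delta [ 0.0107 -0.0025  0.0032] rv [ 0.1  -0.21  0.07]
```

```bash
echo '{"motion":[[5, -2, 3, 0, 0, 0, 0], [12, -2, 3, 0, 0, 0, 0], [20, -2, 3, 0, 0, 0, 0], [30, -2, 3, 0, 0, 0, 0], [40, -2, 3, 0, 0, 0, 0]]}' > next.json && python3 drive.py next.json 
echo '{"motion":[[11, 0, 0, 0, 0, 0, 0], [22, 0, 0, 0, 0, 0, 0], [33, 0, 0, 0, 0, 0, 0], [44, 0, 0, 0, 0, 0, 0], [55, 0, 0, 0, 0, 0, 0]]}' > next.json && python3 drive.py next.json 
echo '{"motion":[[11, 0, 0, 0, 0, 0, 0], [22, 0, 0, 0, 0, 0, 0], [33, 0, 0, 0, 0, 0, 0], [42, 0, 0, 0, 0, 0, 0], [46, 0, 0, 0, 0, 0, 0]]}' > next.json && python3 drive.py next.json 
python3 -c "
from h import *
plan(.58,-.343,.222,-3)"
```

```text
clock: 19.43
ee_pos: [0.4274, -0.3348, 0.2206]
ee_rot: [-180.0, 0.0, -3.0]
ft_force: [-1.6, 1.1, -0.5]
width: 0.0004
gripper_force: 0.8
clock: 19.85
ee_pos: [0.483, -0.3379, 0.2207]
ee_rot: [-180.0, 0.0, -3.0]
ft_force: [-1.9, 0.6, -1.3]
width: 0.0004
gripper_force: 0.9
clock: 20.27
ee_pos: [0.5299, -0.3404, 0.2213]
ee_rot: [180.0, -0.2, -3.0]
ft_force: [0.7, -0.2, 0.5]
width: 0.0007
gripper_force: 0.0
now [ 0.5299 -0.3404  0.2213] [179.95  -0.19  -2.99] t 20.27 delta [ 0.0502  0.     -0.0005] rv [ 0.05 -0.19  0.01]
```

Converted, 0.025 m is 25, 0.022 m is 22.

```bash
echo '{"motion":[[6, 0, 0, 0, 0, 0, 0], [12, 0, 0, 0, 0, 0, 0], [18, 0, 0, 0, 0, 0, 0], [22, 0, 0, 0, 0, 0, 0], [25, 0, 0, 0, 0, 0, 0]]}' > next.json && python3 drive.py next.json 
echo '{"motion":[[3, 0, 0, 0, 0, 0, 0], [6, 0, 0, 0, 0, 0, 0], [9, 0, 0, 0, 0, 0, 0], [12, 0, 0, 0, 0, 0, 0], [14, 0, 0, 0, 0, 0, 0]]}' > next.json && python3 drive.py next.json 
echo '{"motion":[[2, 0, 0, 0, 0, 0, 0], [3, 0, 0, 0, 0, 0, 0], [5, 0, 0, 0, 0, 0, 0], [6, 0, 0, 0, 0, 0, 0], [7, 0, 0, 0, 0, 0, 0]]}' > next.json && python3 drive.py next.json
```

```text
clock: 20.68
ee_pos: [0.5532, -0.3418, 0.221]
ee_rot: [180.0, -0.0, -3.0]
ft_force: [-1.2, 0.4, 1.1]
width: 0.0002
gripper_force: 0.7
clock: 21.1
ee_pos: [0.567, -0.3426, 0.2209]
ee_rot: [180.0, -0.0, -3.0]
ft_force: [-1.0, -0.8, 1.3]
width: 0.0005
gripper_force: 0.6
clock: 21.52
ee_pos: [0.5705, -0.3431, 0.2203]
ee_rot: [-179.9, 0.6, -3.1]
ft_force: [-12.7, 2.0, 9.0]
width: 0.0006
gripper_force: 6.7
```

Converted, 0.003 m is 3, 0.002 m is 2.

```bash
echo '{"motion":[[1, 0, 0, 0, 0, 0, 0], [2, 0, 0, 0, 0, 0, 0], [3, 0, 0, 0, 0, 0, 0], [3, 0, 0, 0, 0, 0, 0]]}' > next.json && python3 drive.py next.json
```

```text
clock: 21.85
ee_pos: [0.5718, -0.3433, 0.2201]
ee_rot: [-179.9, 0.9, -3.1]
ft_force: [-17.5, 2.5, 11.6]
width: 0.0004
gripper_force: 8.6
```

```bash
python3 -c "
from h import *
a=ctrl.grab_frame('top')[235:285,425:565];b=ctrl.grab_frame('side')[300:480,230:430]
cv2.imwrite('pics/m5.png',np.vstack([cv2.resize(a,(560,200),interpolation=2),cv2.resize(b,(440,396),interpolation=2)[:,:] if 0 else cv2.copyMakeBorder(cv2.resize(b,(440,396),interpolation=2),0,0,0,120,0)]))"
```

```text
(no output)
```

View pics/m5.png

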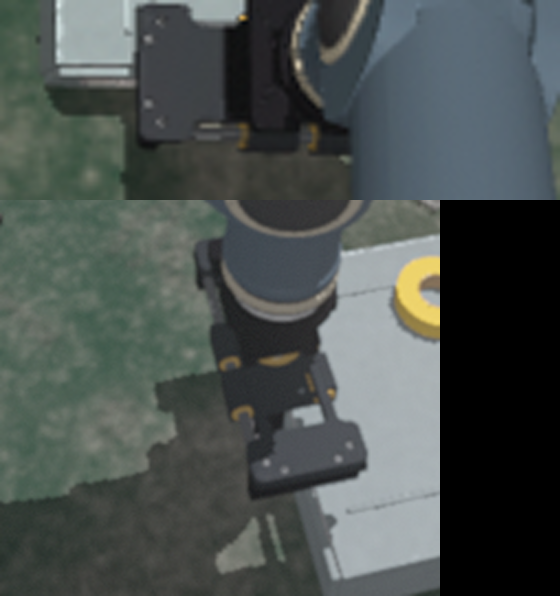

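```bash
echo '{"motion":[[-4, 0, 0, 0, 0, 0, 0], [-12, 0, 0, 0, 0, 0, 0], [-30, 0, 0, 0, 0, 0, 0], [-50, 0, 0, 0, 0, 0, 0], [-80, 0, 0, 0, 0, 0, 0]]}' > next.json && python3 drive.py next.json 
echo '{"motion":[[-20, 0, 0, 0, 0, 0, 0], [-30, 0, -30, 0, 0, 0, 0], [-30, 0, -70, 0, 0, 0, 0], [-30, 0, -110, 0, 0, 0, 0], [-30, 0, -110, 0, 0, 0, 0]]}' > next.json && python3 drive.py next.json 
python3 -c "
from h import *
g=ctrl.grab_frame('top');cv2.imwrite('pics/t6.png',g)
o=cv2.imread('pics/t4.png')
for c in (446,455,540): print(c,cv2.cvtColor(g,cv2.COLOR_BGR2GRAY)[244:275,c])
# predicted rows of front edge at drawer opening d
K,r,t=cam('top')
ax=np.array([.9986,-.0532,0]);yh=np.array([.0532,.9986,0]);e=np.array([.5868,-.3433,0])
for d in (.005,.007,.021,.023):
  print(d,cv2.projectPoints(np.array([e-d*ax+.1*yh+[0,0,.056]]),r,t,K,None)[0].ravel())
"
```

```text
clock: 22.37
ee_pos: [0.4983, -0.3379, 0.2213]
ee_rot: [180.0, -0.3, -2.9]
ft_force: [0.8, -0.4, 0.8]
width: 0.0003
gripper_force: 0.0
clock: 22.78
ee_pos: [0.4694, -0.338, 0.3392]
ee_rot: [179.5, -0.9, -3.0]
ft_force: [1.1, -0.2, 0.4]
width: 0.0005
gripper_force: 0.0
446 [170 169 169 170 170 171 168 103 179 173  89 106  96  52  52  52  53  47
  45  47  80  84  88  90  87  80  77  80  83  81  82]
455 [169 170 170 169 169 171 175 117 207 171 110 186 118  60  55  55  53  54
  54  56  62  99  98  95  92  92  92  92  92  93  93]
540 [166 165 163 166 166 166 166 165 161 109 149 159 140  73  73  61  51  53
  70 112 112  49  49  51  52  53  55  56  56  57  58]
0.005 [448.70156493 253.64834704]
0.007 [448.70185901 254.51371209]
0.021 [448.703921   260.58140254]
0.023 [448.70421606 261.44966606]
```

```bash
python3 -c "
from station import ctrl
print(ctrl.job_done())"
```

```text
the job is handed in; nothing more can be done
None
```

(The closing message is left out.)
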